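Set and lock the drill-vise work stop

TASK

The sawn bar in the drill vise is in position and only lightly nipped: slide the stop rod up until its nose just touches the end of the bar, without shoving the bar along in the jaws. Then flip the cam lever over centre, fully home, so the rod is clamped there, without forcing the lever against its stop, and let go. Leave the other things on the bench alone.

Things in the scene. Friction and masses are not known exactly. Their poses are not given: they have to be found in the camera images.
- setup: The fixed drilling set-up: slotted iron plate 225 x 265 x 12 mm with a stop post and an 80 mm drill vise. Origin on the bench under the middle of the post; z up, y along the rod towards the vise, x across. Here (mm): post 46 (x) x 30 (y), top z 84; rod axis x 0, z 60; vise y 84 to 165, x -140 to 85, jaw tops z 70, screw handle to -x. Nothing fixed is higher than z 84.
- pin (a point): Middle of the lever's pivot pin on top of the stop post, 76.5 mm above the bench, straight over the origin of setup; the pin is parallel to setup's y.
- rod (a joint): Slide of the steel stop rod through the post, m: 0 = fully drawn back, grows towards the vise (+y of setup), up to 0.070. With the lever open it slides with about 1.5 N of drag and stays where it is left. Clamped, it holds about 20 N.
- nose (a point): Tip of the rod's domed nose, on the rod axis. The rod is 12 mm thick; the nose is 24 mm from the post's middle when joint rod is 0. It shall touch the bar's near end face.
- grip (a point): Middle of the upright black rubber sleeve (16 mm thick, 46 mm tall, z 70 to 116 above the bench) on the rod's rear end, which is bent straight up 174 mm behind the nose. The sleeve can be pinched or pushed; it moves with the rod and is free all round.
- lever (a joint): Angle of the aluminium cam lever, rad: 0 = open stop, 2.2 = closed stop (home). It turns about the pin in setup's x-z plane; at angle q the handle points 2.2 - q above setup's +x: open it leans up and back over -x, home it lies level along +x. Loose up to 1.0, then the cam bites: 10 to 17 N at 58 mm from the pin, may spring back; dead centre at 1.75; then easy: press it right home.
- lever_tip (a point): End of the lever handle, on its centre line, 79 mm from the pin. The handle is a straight flat bar 14 mm wide (along y), 8 mm thick, with a rounded 18 mm wide end, free to be pushed or pinched. More than 40 N on it would bend the pin.
- part: The sawn steel bar nipped in the vise jaws, 25 mm wide, 30 mm tall, its length along y rough-sawn and not measured, somewhere from 90 to 105 mm. Origin at the middle of its underside, axes as setup's; underside 45 mm above the bench. Its near end (-y) pokes out of the jaws towards the rod's nose. It can slip along y in the jaws when pushed with more than about 12 N.
- spanner: Bystander: combination spanner lying on the bench on the +x side of the set-up. Leave alone.
- blank: Bystander: loose steel bar blank, 25 x 97 x 30 mm, lying on the bench past the vise, on the +y side of the set-up. Leave alone.
- grease_tin: Bystander: round metal tin, 66 mm across, 50 mm tall, on the bench behind the vise (+x side). Leave alone.

How it is judged:
On the way:
1. the rod's nose is up against the end of the bar (within 1.5 mm) while the lever is still open (y of nose in the frame of part above -0.0475 m and value of joint lever below 1 rad), for 0.2 s.
At the end, for the whole second after the job is handed in: The cam lever is home (within 0.12 rad of its closed stop), the rod is at rest with its nose within 1.5 mm of the bar's end, and the bar is within 2 mm of where it was (y of nose in the frame of part above -0.0475 m and value of joint lever above 2.08 rad and distance of part from where it was at the start of the episode below 0.002 m and velocity of joint rod between -0.005 and 0.005 m/s); the robot touches nothing.
It fails at once if the bar is shoved more than 2 mm along the jaws (distance of part from where it was at the start of the episode above 0.002 m).
It fails at once if the lever is forced (more than 40 N on it) (contact force between any of the fingers, the arm and lever above 40 N).
It fails at once if the spanner, the blank or the tin is moved more than 20 mm (distance of any of spanner, blank, grease_tin from where it was at the start of the episode above 0.02 m).
It also fails if it takes over 51 s, if anything falls off the work surface, if the arm or the gripper's body presses on something with over 40 N, if the wrist force passes 120 N, or if a joint passes its speed limit or range.

ROBOT

A 7-joint arm with a two-finger parallel gripper is mounted at the origin on the work surface. World frame = base frame: x ahead of the robot, y to its left, z up, the work surface at z = 0. Lengths are in m, angles in rad, forces in N, time in s.
With the tool pointing down it reaches from about 0.4 to 0.925 m from the base axis. Payload 5.6 kg.
Tool frame: the origin (TCP) lies on the centre line of the jaws, within the pads' length; the fingertips stand 25 mm ahead of it and the grasp point (between the pads) lies 6 mm ahead of it; y points along the fingers, z is the direction in which the jaws open and shut, and the axes are right-handed (so a half turn about y gives the same grasp; the last joint's range is limited). The gripper opens to 85 mm and grips with 20 to 120 N. Pads are 22 mm wide; open, the fingers measure 114 mm over their backs; the gripper's body (76 mm by 85 mm) begins 54 mm behind the grasp point. The pads swing forward as they close: fully open they stand 13 mm farther back than shut.
Start: joints at [-1.235, 0.468, -0.012, 1.603, 0.006, 1.071, -0.056], TCP at [0.24, 0.604, 0.256] pointing down, gripper open.
Joint ranges: [-2.53, 2.53], [-0.31, 2.02], [-1.57, 1.55], [0.28, 2.44], [-1.29, 4.43], [0.15, 1.84], [-2.92, 2.92]. Speed limits (rad/s): [2.57, 2.57, 3.14, 3.14, 3.14, 3.14, 3.14].

INTERFACE

Orientations are given as a unit quaternion [x, y, z, w].
In Python, from bench import manip, snapshot gives the robot as it stands.
- The arm moves only by the tool drive_tool, never from a script. Its argument "steps" is a list of rows, each a list of 7 numbers: the turn, a rotation vector about the tool's x, y, z in rad, then the shift along the tool's x, y, z in cm, then the opening, from 0 (shut) to 1 (fully open). A call has 1 to 12 rows; each row shifts and turns the commanded pose from where the row before left it, along the tool's axes as they then stand; what a row does not reach is not made up. A row lasts 1/8 s, in which the tool goes at most 62.5 mm and 10.7 degrees, less where a joint would pass 70% of its speed; a pose out of reach is approached as far as the arm can. A call with a gripper value outside its range is refused whole. The fingers move at their own pace and stop on an object; "force" is the grip in N (left out, the last holds). Time passes only in rows, so rows that do not move let the fingers close. It gives the time, the measured TCP pose, the force and the opening at its end, in the units of the state.
- manip.sense(): the state, without advancing time (a new reading comes with each control period).
- snapshot(name): name is "scene" or "top" or "wrist"; returns a dict with "frame" (384x512x3 uint8, red, green, blue), "mtx" (3x3 intrinsics, pixels), "k1" (the pictures are not rectified: a ray, as slopes to the right and down, at radius r is drawn at 1 + k1 r^2 times it, then the intrinsics apply), "eye" and "attitude" of the camera in the world; the wrist camera has in their place "tool_from_camera" (4x4, takes a point from camera to tool coordinates, whose origin is the TCP and whose axes are the tool frame's). Camera axes: x right, y up, looking along -z (the intrinsics and any distortion apply to the point x, -y, -z); pixel columns grow to the right and rows downward; lengths in m; the calibration is good to about 2 mm. A picture is of the moment at which its call begins: read the wrist's pose just before it. There is no depth.
- manip.hand_in(): hands the job in, once; it reports no verdict.
The state is a dict: "time": time; "qpos": joint angles; "joint_velocities": joint speeds; "joint_efforts": joint torques, N m; "tcp_pos": TCP position; "eef_rot": TCP orientation; "ft_force": force on the tool from outside, world axes, zero at the start; "ft_torque": the same for the moment, N m; "finger_gap": finger opening in m.
Only numpy, scipy, OpenCV 4.12 (cv2) and the standard library are available. Lean on these libraries where they do the work, as an engineer would, in place of code of your own. Each camera call takes 0.05 s, during which the arm holds its last target. There are 200 camera calls.

## Working session

There is one attempt and no reset: what is moved stays moved. The work goes in short steps, Python scripts to look and compute and a tool call to move; the robot and the scene stay as the last step left them, time stands still between calls to the robot, and variables do not carry over. Pictures are saved under pics/ and viewed, about 8 in all and at most 12, crops included, and the job is handed in when it is done.

Besides the shell and the picture viewer there is one more tool, called after "Request:" as name(argument=value, ...) on one line, values as JSON. drive_tool: Moves the arm, as the interface text tells. Its arguments: {"type":"object","properties":{"steps":{"type":"array"},"force":{"type":"number"}},"required":["steps"]}

```bash
ls; mkdir -p pics
python3 - <<'E'
from bench import manip, snapshot
import cv2, numpy as np
s=manip.sense(); print({k:np.round(v,3).tolist() for k,v in s.items()})
for n in ("scene","top"):
    d=snapshot(n); cv2.imwrite(f"pics/{n}0.png",d["frame"][...,::-1]); print(n,d["mtx"],d["k1"],d["eye"],d["attitude"])
    np.savez(f"{n}0.npz",**d)
a=cv2.imread("pics/scene0.png");b=cv2.imread("pics/top0.png")
E
```

```text
pics
{'time': 0.0, 'qpos': [-1.235, 0.468, -0.012, 1.604, 0.006, 1.071, -0.056], 'joint_velocities': [0.001, 0.001, -0.0, -0.001, 0.002, -0.002, -0.0], 'joint_efforts': [0.0, -53.24, 0.021, -25.13, 0.011, 0.008, 0.0], 'tcp_pos': [0.24, 0.603, 0.255], 'eef_rot': [0.695, -0.133, 0.133, -0.694], 'ft_force': [0.045, -0.085, -0.436], 'ft_torque': [-0.02, -0.026, -0.016], 'finger_gap': 0.086}
scene [[438.09702659   0.         261.19476624]
 [  0.         438.09702659 189.40948033]
 [  0.           0.           1.        ]] -0.13424764040352202 [0.99786678 0.63792908 0.61538097] [0.13188127 0.41722256 0.86123806 0.25846019]
top [[398.35986343   0.         253.8773551 ]
 [  0.         398.35986343 189.68233534]
 [  0.           0.           1.        ]] -0.07173973709078806 [0.48921764 0.06560023 1.07867739] [-0.05142017  0.05403524  0.71041318 -0.69982089]
```

View pics/top0.png

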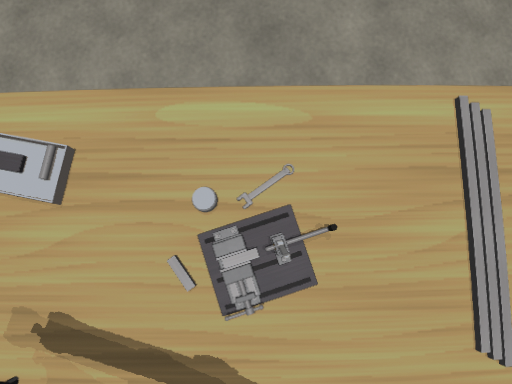

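View pics/scene0.png

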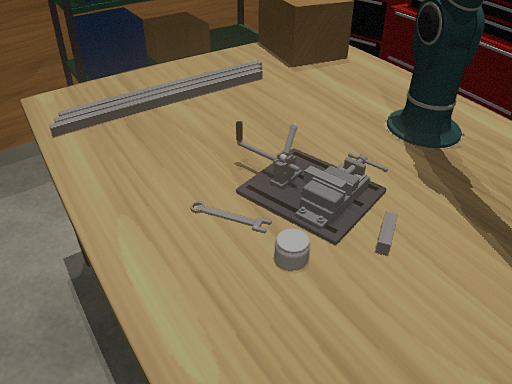

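Top view: post about (281,247), rubber sleeve (332,228), bar (238,258), setup +y running left and a bit down the image. Lever leans up and back over -x. Next: coarse positions and a close wrist view.

```bash
cat > h.py <<'E'
import numpy as np, cv2
from scipy.spatial.transform import Rotation as R
from bench import manip, snapshot
def cam(d,s=None):
    if "eye" in d: return R.from_quat(d["attitude"]).as_matrix(), np.array(d["eye"])
    T=np.eye(4); T[:3,:3]=R.from_quat(s["eef_rot"]).as_matrix(); T[:3,3]=s["tcp_pos"]
    T=T@np.array(d["tool_from_camera"]); return T[:3,:3],T[:3,3]
def ray(d,px,s=None):
    Rm,e=cam(d,s); K=np.array(d["mtx"])
    u=cv2.undistortPoints(np.array(px,float).reshape(-1,1,2),K,np.array([float(d["k1"]),0,0,0]))[:,0]
    return e,(Rm@np.c_[u[:,0],-u[:,1],-np.ones(len(u))].T).T
def onz(d,px,z,s=None):
    e,r=ray(d,px,s); return e+r*((z-e[2])/r[:,2])[:,None]
def proj(d,P,s=None):
    Rm,e=cam(d,s); p=(np.atleast_2d(P)-e)@Rm; q=np.c_[p[:,0],-p[:,1]]/-p[:,2:]
    q=q*(1+float(d["k1"])*(q**2).sum(1))[:,None]; K=np.array(d["mtx"]); return q@K[:2,:2].T+K[:2,2]
def tri(obs):
    A=np.zeros((3,3));b=np.zeros(3)
    for e,r in obs:
        r=r/np.linalg.norm(r);M=np.eye(3)-np.outer(r,r);A+=M;b+=M@e
    return np.linalg.solve(A,b)
def quiet(): s=manip.sense(); return s
E
python3 - <<'E'
from h import *
t=dict(np.load("top0.npz"))
f=t["frame"]; hsv=cv2.cvtColor(f,cv2.COLOR_RGB2HSV)
m=((hsv[...,1]<60)).astype(np.uint8); m[:150]=0;m[330:]=0;m[:,:150]=0;m[:,400:]=0
n,l,st,c=cv2.connectedComponentsWithStats(m)
for i in range(1,n):
    if st[i,4]>60: print(st[i],c[i])
print(onz(t,[[332,228]],.105), onz(t,[[281,247]],.084), onz(t,[[238,258]],.075),onz(t,[[198,235],[291,205],[317,286],[224,316]],.012))
E
```

```text
[237 164  57  45 466] [264.65450644 185.69957082]
[192 187  26  25 510] [204.14509804 198.92745098]
[ 198  205  139  116 8739] [257.54079414 260.08021513]
[167 255  29  37 408] [181.03921569 272.61519608]
[[ 0.53802007 -0.12875709  0.105     ]] [[ 0.4942627  -0.00420824  0.084     ]] [[0.46878505 0.10285351 0.075     ]] [[ 0.52958693  0.21131166  0.012     ]
 [ 0.60638425 -0.03897651  0.012     ]
 [ 0.39108532 -0.10163241  0.012     ]
 [ 0.3182593   0.14324684  0.012     ]]
```

Run:
```python
from h import *
s=manip.sense(); d=snapshot("wrist")
print(R.from_quat(s["eef_rot"]).as_matrix().round(3)); print(np.array(d["tool_from_camera"]).round(3),d["mtx"],d["k1"])
```

```text
[[ 0.929 -0.001  0.37 ]
 [-0.37  -0.002  0.929]
 [ 0.    -1.    -0.002]]
[[-0.    -0.963 -0.271 -0.069]
 [ 0.001  0.271 -0.963 -0.119]
 [ 1.    -0.     0.001  0.001]
 [ 0.     0.     0.     1.   ]] [[297.38572133   0.         258.83952964]
 [  0.         297.38572133 192.41074379]
 [  0.           0.           1.        ]] -0.0737067937006547
```

Request:
drive_tool(steps=[[0,-0.169,0,0,0,0,1],[0,-0.169,0,0,0,0,1],[0,-0.169,0,0,0,0,1],[0,-0.168,0,0,0,0,1],[0,0,0,0.6,0,-5.2,1],[0,0,0,0.6,0,-5.2,1],[0,0,0,0.6,0,-5.2,1],[0,0,0,0.6,0,-5.2,1],[0,0,0,0.6,0,-5.2,1],[0,0,0,0.6,0,-5.2,1],[0,0,0,0.6,0,-5.2,1],[0,0,0,0.6,0,-5.2,1]])

```text
time: 1.65
tcp_pos: [0.4081, 0.2183, 0.2564]
eef_rot: [-0.699, -0.104, 0.104, 0.699]
ft_force: [0.9, 1.3, 0.4]
finger_gap: 0.0854
```

Request:
drive_tool(steps=[[0,0,0,0.6,0,-5.2,0.5],[0,0,0,0.6,0,-5.2,0.5],[0,0,0,0.6,0,-5.2,0.5],[0,0,0,0.0,0,-5.2,0.5],[0,0,0,0,0,0,0.5],[0,0,0,0,0,0,0.5]])

```text
time: 2.4
tcp_pos: [0.4853, 0.0268, 0.256]
eef_rot: [-0.699, -0.104, 0.105, 0.7]
ft_force: [0.0, 0.3, -0.3]
finger_gap: 0.0432
```

Run:
```python
from h import *
import pickle
s=manip.sense(); d=snapshot("wrist"); pickle.dump((s,d),open("w1.pkl","wb"))
print(s["time"],s["tcp_pos"],R.from_quat(s["eef_rot"]).as_matrix().round(3))
cv2.imwrite("pics/w1.png",cv2.resize(d["frame"][...,::-1],(800,600),interpolation=cv2.INTER_CUBIC))
```

```text
2.4 [0.48529484 0.02683893 0.25604287] [[ 0.956 -0.001 -0.292]
 [ 0.292  0.     0.956]
 [-0.001 -1.     0.001]]
```

View pics/w1.png

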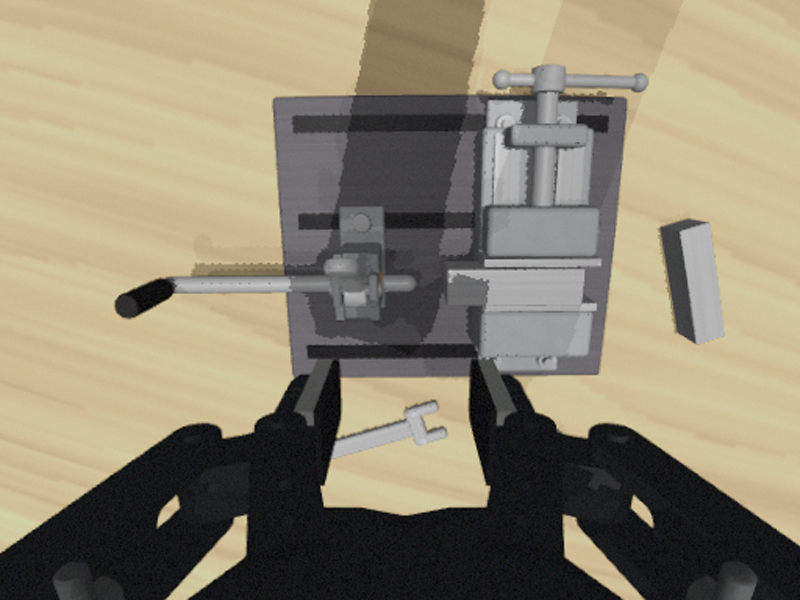

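Wrist view (800x600): rod along row ~284, nose tip at (415,283), bar end at column ~447, sleeve top ~(127,304), lever open near (348,268). All consistent with tool x = setup x.

Run:
```python
from h import *
import pickle
s,d=pickle.load(open("w1.pkl","rb")); k=512/800
P=lambda px,z: onz(d,np.array(px,float)*k,z,s)
rod=P([[200,284.5],[285,284.5],[410,283]],.06); nose=P([[416,283]],.06); grip=P([[127,304]],.116); gb=P([[168,286]],.07)
bar=P([[447,270],[447,304],[585,268],[585,307]],.075)
plate=P([[274,98],[627,98],[600,374],[294,377]],.012)
for n,v in dict(rod=rod,nose=nose,grip=grip,gb=gb,bar=bar,plate=plate).items(): print(n,v[:,:2].round(4).tolist())
yw=lambda v:np.degrees(np.arctan2(-v[0],v[1]))
print("yaw",yw(rod[2]-rod[0]),yw(plate[1]-plate[0]),yw(plate[2]-plate[3]),yw(bar[2]-bar[0]),yw(bar[3]-bar[1]))
print(np.linalg.norm(plate[1]-plate[0]),np.linalg.norm(plate[1]-plate[2]))
print("gap",np.linalg.norm(bar[:2].mean(0)[:2]-nose[0,:2]))
# post foot / top
print("post", P([[330,318],[380,318]],.084))
cv2.imwrite("pics/w1crop.png",cv2.resize(d["frame"][120:220,60:390,::-1],None,fx=2.4,fy=4.8*.5,interpolation=cv2.INTER_CUBIC))
# scene cam sleeve via black mask + triangulate with top
t=dict(np.load("top0.npz"));c=dict(np.load("scene0.npz"))
for n,q,b in (("top",t,(320,215,345,240)),("scene",c,(228,115,248,145))):
    f=q["frame"][b[1]:b[3],b[0]:b[2]].max(2)<75
    ys,xs=np.nonzero(f); print(n,len(xs),xs.mean()+b[0],ys.mean()+b[1],xs.min()+b[0],xs.max()+b[0],ys.min()+b[1],ys.max()+b[1])
    globals()[n]=ray(q,[[xs.mean()+b[0],ys.mean()+b[1]]])
print("tri grip",tri([(top[0],top[1][0]),(scene[0],scene[1][0])]))
```

```text
rod [[0.5352, -0.108], [0.5175, -0.0496], [0.4909, 0.034]]
nose [[0.4896, 0.038]]
grip [[0.5396, -0.1286]]
gb [[0.5392, -0.126]]
bar [[0.4719, 0.0535], [0.4941, 0.0609], [0.4435, 0.1412], [0.4685, 0.1518]]
plate [[0.3968, -0.0994], [0.3185, 0.1508], [0.5307, 0.2187], [0.6098, -0.0328]]
yaw 17.336153812161548 17.368216338553918 17.461641604295004 17.97197124323396 15.68217711414039
0.2621322861449469 0.22274460952842348
gap 0.020320562056618006
post [[ 0.52350201 -0.01144404  0.084     ]
 [ 0.51383791  0.02011711  0.084     ]]
top 51 331.6862745098039 227.05882352941177 327 336 224 230
scene 105 238.64761904761906 130.8190476190476 236 241 122 144
tri grip [ 0.54104227 -0.13110725  0.08936783]
```

Request:
drive_tool(steps=[[0,-0.007,0,0.2,0,-5.5,0.5],[0,0,0,0.2,0,-5.5,0.5],[0,0,0,0.2,0,-5.5,0.5],[0,0,0,0,5,0,0.5],[0,0,0,0,0,0,0.5],[0,0,0,0,0,0,0.5]])

```text
time: 3.2
tcp_pos: [0.5409, -0.1278, 0.2073]
eef_rot: [-0.699, -0.108, 0.107, 0.699]
ft_force: [0.2, -0.0, 0.2]
finger_gap: 0.0426
```

Run:
```python
from h import *
s=manip.sense(); d=snapshot("wrist")
A=R.from_quat(s["eef_rot"]).as_matrix()
print(s["time"],s["tcp_pos"],A.round(3), "delta tool to grip mm", (A.T@(np.array([.540,-.129,.107])-s["tcp_pos"])*1e3).round(1))
cv2.imwrite("pics/w2.png",d["frame"][...,::-1])
print(proj(d,[[.540,-.129,.116],[.540,-.129,.07],[.489,.0375,.06]],s))
```

```text
3.2 [ 0.54089182 -0.12783984  0.20727638] [[ 0.954  0.001 -0.301]
 [ 0.301  0.     0.954]
 [ 0.001 -1.     0.   ]] delta tool to grip mm [ -1.3 100.3  -0.9]
[[255.94554282 202.58605367]
 [256.46035566 186.88746759]
 [439.42129248 185.9949514 ]]
```

View pics/w2.png

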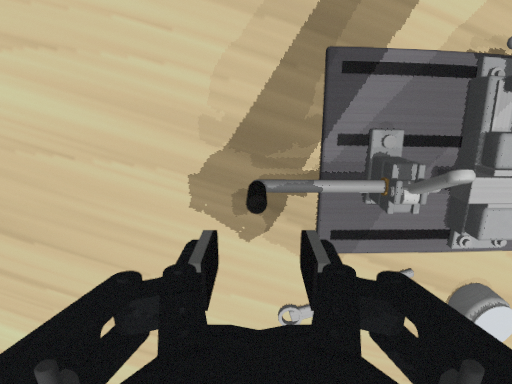

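Sleeve top at (257,200), matching the predicted (256,203), and centred between the fingers. Descending and pinching.

Request:
drive_tool(steps=[[0,0,0,-0.1,5,0,0.5],[0,0,0,0,5,0,0.5],[0,0,0,0,0,0,0.5],[0,0,0,0,0,0,0],[0,0,0,0,0,0,0],[0,0,0,0,0,0,0],[0,0,0,0,0,0,0],[0,0,0,0,0,0,0]], force=20)

```text
time: 4.25
tcp_pos: [0.5414, -0.1299, 0.109]
eef_rot: [0.699, 0.109, -0.105, -0.699]
ft_force: [0.0, 1.3, 8.7]
finger_gap: 0.0153
```

```bash
cat >> h.py <<'E'
U=np.array([-.299,.954,0])
def st():
    s=manip.sense(); A=R.from_quat(s["eef_rot"]).as_matrix()
    print(s["time"],"u(mm)",round(float(U@s["tcp_pos"])*1e3,2),"pos",np.array(s["tcp_pos"]).round(4),"F tool",(A.T@s["ft_force"]).round(2),"gap",round(float(s["finger_gap"]),4)); return s
E
python3 -c "from h import *; st()"
```

```text
4.25 u(mm) -285.8 pos [ 0.5414 -0.1299  0.109 ] F tool [ 0.48 -8.65  1.24] gap 0.0153
```

Request:
drive_tool(steps=[[0,0,0,0,-0.1,0.2,0],[0,0,0,0,0,0.3,0],[0,0,0,0,0,0.3,0],[0,0,0,0,0,0.3,0],[0,0,0,0,0,0.2,0],[0,0,0,0,0,0,0],[0,0,0,0,0,0,0]])

```text
time: 5.12
tcp_pos: [0.5373, -0.1172, 0.109]
eef_rot: [0.699, 0.108, -0.105, -0.699]
ft_force: [2.7, 0.3, 7.4]
finger_gap: 0.0152
```

Run:
```python
from h import *
s=st(); d=snapshot("scene")
import pickle; pickle.dump(d,open("s3.pkl","wb"))
w=snapshot("wrist"); pickle.dump((s,w),open("w3.pkl","wb"))
a=cv2.resize(d["frame"][130:220,240:390,::-1],(800,300)[:1]+(300,),interpolation=cv2.INTER_CUBIC)
b=cv2.resize(w["frame"][120:270,360:512,::-1],(304,300),interpolation=cv2.INTER_CUBIC)
a=cv2.resize(d["frame"][130:230,240:390,::-1],(450,300),interpolation=cv2.INTER_CUBIC)
cv2.imwrite("pics/c3.png",np.hstack([a,b]))
```

```text
5.125 u(mm) -272.51 pos [ 0.5373 -0.1172  0.109 ] F tool [ 2.67 -7.41 -0.52] gap 0.0152
```

View pics/c3.png

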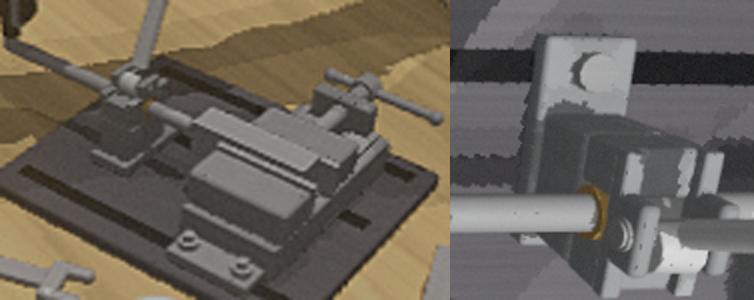

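Gap down to a few mm (nose near (193,125) in the crop, bar end just ahead). Creeping on by force now.

Request:
drive_tool(steps=[[0,0,0,0,0,0.05,0],[0,0,0,0,0,0.05,0],[0,0,0,0,0,0.05,0],[0,0,0,0,0,0.05,0],[0,0,0,0,0,0.05,0],[0,0,0,0,0,0.05,0]])

```text
time: 5.98
tcp_pos: [0.5365, -0.1148, 0.109]
eef_rot: [0.699, 0.108, -0.105, -0.699]
ft_force: [2.8, -1.1, 6.7]
finger_gap: 0.0152
```

```bash
python3 -c "from h import *; st()"
```

```text
5.975 u(mm) -269.9 pos [ 0.5365 -0.1148  0.109 ] F tool [ 2.36 -6.64 -1.92] gap 0.0152
```

Request:
drive_tool(steps=[[0,0,0,0,0,0.05,0],[0,0,0,0,0,0.05,0]])

```text
time: 6.22
tcp_pos: [0.5362, -0.1138, 0.1091]
eef_rot: [0.699, 0.108, -0.105, -0.699]
ft_force: [2.8, -0.8, 8.1]
finger_gap: 0.0155
```

```bash
python3 -c "from h import *; st()"
```

```text
6.225 u(mm) -268.92 pos [ 0.5362 -0.1138  0.1091] F tool [ 2.49 -8.13 -1.61] gap 0.0155
```

Request:
drive_tool(steps=[[0,0,0,0,0,0.04,0],[0,0,0,0,0,0.04,0]])

```text
time: 6.48
tcp_pos: [0.536, -0.113, 0.109]
eef_rot: [0.699, 0.108, -0.105, -0.699]
ft_force: [3.5, -1.0, 7.7]
finger_gap: 0.0153
```

Request:
drive_tool(steps=[[0,0,0,0,0,0.04,0],[0,0,0,0,0,0.04,0]])

```text
time: 6.72
tcp_pos: [0.5358, -0.1123, 0.1091]
eef_rot: [0.699, 0.108, -0.105, -0.699]
ft_force: [2.3, -1.5, 8.4]
finger_gap: 0.015
```

Run:
```python
from h import *
s=st(); d=snapshot("scene"); w=snapshot("top")
a=cv2.resize(d["frame"][145:195,270:345,::-1],(450,300),interpolation=cv2.INTER_CUBIC)
b=cv2.resize(w["frame"][230:280,210:310,::-1],(600,300),interpolation=cv2.INTER_CUBIC)
cv2.imwrite("pics/c4.png",np.vstack([np.pad(a,((0,0),(0,150),(0,0))),b]))
```

```text
6.725 u(mm) -267.3 pos [ 0.5358 -0.1123  0.1091] F tool [ 1.83 -8.39 -2.15] gap 0.015
```

View pics/c4.png

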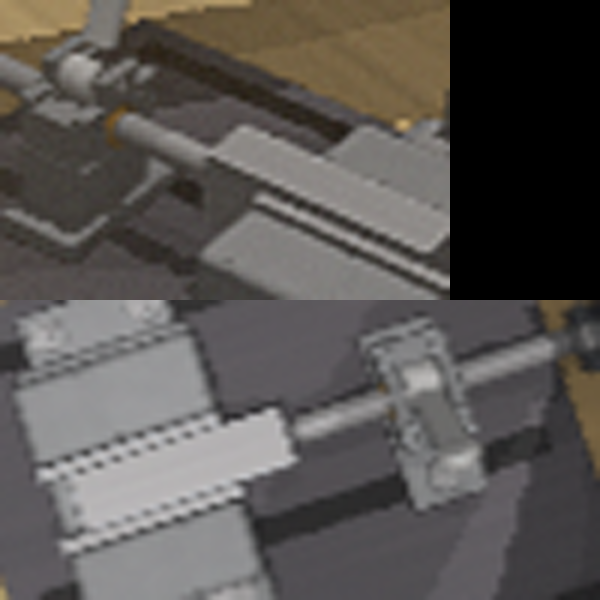

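Nose is close to the bar's end in both views ((205,155) top crop; (292,428) bottom crop). Smaller steps.

Request:
drive_tool(steps=[[0,0,0,0,0,0.04,0],[0,0,0,0,0,0,0]])

```text
time: 7.08
tcp_pos: [0.5356, -0.1118, 0.109]
eef_rot: [0.699, 0.108, -0.105, -0.699]
ft_force: [2.8, -0.4, 7.5]
finger_gap: 0.0156
```

Request:
drive_tool(steps=[[0,0,0,0,0,0.04,0],[0,0,0,0,0,0,0]])

```text
time: 7.32
tcp_pos: [0.5355, -0.1114, 0.1091]
eef_rot: [0.699, 0.108, -0.105, -0.699]
ft_force: [1.7, -0.6, 7.6]
finger_gap: 0.0149
```

Request:
drive_tool(steps=[[0,0,0,0,0,0.04,0],[0,0,0,0,0,0,0]])

```text
time: 7.58
tcp_pos: [0.5354, -0.1111, 0.109]
eef_rot: [0.699, 0.108, -0.105, -0.699]
ft_force: [2.9, -0.3, 6.7]
finger_gap: 0.0153
```

Request:
drive_tool(steps=[[0,0,0,0,0,0.04,0],[0,0,0,0,0,0,0]])

```text
time: 7.82
tcp_pos: [0.5353, -0.1107, 0.1091]
eef_rot: [0.699, 0.108, -0.105, -0.699]
ft_force: [3.2, -0.8, 7.2]
finger_gap: 0.0149
```

Request:
drive_tool(steps=[[0,0,0,0,0,0.04,0],[0,0,0,0,0,0,0]])

```text
time: 8.07
tcp_pos: [0.5352, -0.1105, 0.1091]
eef_rot: [0.7, 0.108, -0.105, -0.698]
ft_force: [2.9, -0.9, 6.8]
finger_gap: 0.0154
```

Request:
drive_tool(steps=[[0,0,0,0,0,0.04,0],[0,0,0,0,0,0,0]])

```text
time: 8.32
tcp_pos: [0.5352, -0.1104, 0.1091]
eef_rot: [0.7, 0.108, -0.105, -0.698]
ft_force: [2.8, -1.2, 6.9]
finger_gap: 0.0152
```

```bash
python3 -c "
from h import *
import time
s=st(); A=R.from_quat(s['eef_rot']).as_matrix(); print(A.round(4), (A.T@s['ft_torque']).round(3))
import numpy as np
w=snapshot('wrist'); s=st(); w=snapshot('wrist'); s=st()
"
```

```text
8.325 u(mm) -265.33 pos [ 0.5352 -0.1104  0.1091] F tool [ 2.32 -6.91 -2.  ] gap 0.0152
[[ 0.9544  0.0052 -0.2984]
 [ 0.2984 -0.0011  0.9544]
 [ 0.0046 -1.     -0.0026]] [-0.403 -0.005 -0.568]
8.375 u(mm) -265.35 pos [ 0.5352 -0.1104  0.1091] F tool [ 2.08 -6.1  -3.13] gap 0.0153
8.425 u(mm) -265.31 pos [ 0.5352 -0.1104  0.1091] F tool [ 3.11 -7.76 -3.21] gap 0.0153
```

Request:
drive_tool(steps=[[0,0,0,0,0,0.04,0],[0,0,0,0,0,0,0]])

```text
time: 8.68
tcp_pos: [0.5352, -0.1103, 0.1091]
eef_rot: [0.7, 0.108, -0.105, -0.698]
ft_force: [3.8, -2.8, 5.8]
finger_gap: 0.0153
```

```bash
python3 -c "
from h import *
s=st(); A=R.from_quat(s['eef_rot']).as_matrix(); print(A.round(4)[:,1], (A.T@s['ft_torque']).round(3))
w=snapshot('wrist'); s=st()
"
```

```text
8.675 u(mm) -265.27 pos [ 0.5352 -0.1103  0.1091] F tool [ 2.8  -5.8  -3.84] gap 0.0153
[ 0.0055 -0.0015 -1.    ] [-0.604  0.007 -0.561]
8.725 u(mm) -265.27 pos [ 0.5351 -0.1103  0.1091] F tool [ 3.21 -6.59 -3.86] gap 0.0149
```

Contact: the tool has stalled at u = -265.3 mm while the axial force rose from 1.7 to 3.9 N. The travel of 20.5 mm matches the camera gap of 20.3 mm. Releasing and rising.

Request:
drive_tool(steps=[[0,0,0,0,0,0,0],[0,0,0,0,0,0,0.35],[0,0,0,0,0,0,0.35],[0,0,0,0,0,0,0.35],[0,0,0,0,0,0,0.35],[0,0,0,0,-5,0,0.35],[0,0,0,0,-5,0,0.35],[0,0,0,0,-3,0,0.35],[0,0,0,0,0,0,0.35],[0,0,0,0,0,0,0.35]])

```text
time: 9.98
tcp_pos: [0.5322, -0.1091, 0.2364]
eef_rot: [-0.699, -0.106, 0.107, 0.699]
ft_force: [-0.6, -0.7, -0.7]
finger_gap: 0.0298
```

Run:
```python
from h import *
s=st(); d=snapshot("scene"); w=snapshot("wrist"); t=snapshot("top")
A=R.from_quat(s["eef_rot"]).as_matrix();print(A.round(3))
O=np.array([.5013,-.0016,0])
for r in (.0,.0395-.024): print("sleeve pred scene",proj(d,O+np.array([0,0,.116])-U*(.150-.017-.0205)))
X=np.array([.954,.299,0])
tip=O+[0,0,.0765]+79e-3*(np.cos(2.2)*X+np.sin(2.2)*np.array([0,0,1]))
print("tip pred",tip,proj(d,tip),proj(w,tip,s),proj(t,tip))
print("to goal x=-80,y=0 : tool mm",(A.T@(O-.080*X+[0,0,.24]-s["tcp_pos"])*1e3).round(1))
a=cv2.resize(d["frame"][110:200,220:355,::-1],(600,400),interpolation=cv2.INTER_CUBIC)
cv2.imwrite("pics/c5.png",a); cv2.imwrite("pics/w5.png",w["frame"][...,::-1])
b=cv2.resize(w["frame"][100:270,220:512,::-1],None,fx=2,fy=2)
cv2.imwrite("pics/c5.png",np.vstack([cv2.resize(a,(584,260)),b]))
```

```text
9.975 u(mm) -263.21 pos [ 0.5322 -0.1091  0.2364] F tool [-0.77  0.67 -0.53] gap 0.0298
[[ 0.954 -0.002 -0.299]
 [ 0.299  0.     0.954]
 [-0.001 -1.     0.001]]
sleeve pred scene [[245.70000605 124.15178744]]
sleeve pred scene [[245.70000605 124.15178744]]
tip pred [ 0.45694702 -0.01550098  0.14037122] [[298.35426362 122.81680765]] [[409.01024154 145.39777163]] [[287.92843786 262.92263113]]
to goal x=-80,y=0 : tool mm [-77.4  -3.4 111.8]
```

View pics/c5.png

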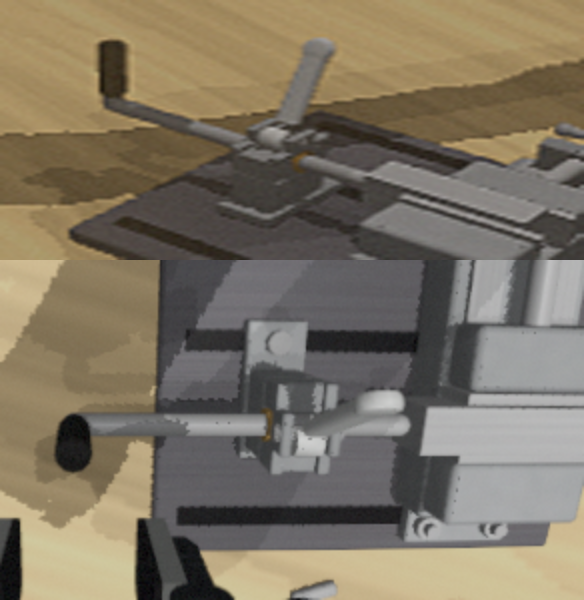

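Rod sleeve where expected (scene 245.9,124.9 vs predicted 245.7,124.2); nose at the bar. Lever tip seen at wrist (410,171) and scene (293.5,125.6), not quite at the full open stop — solve its angle.

Run:
```python
from h import *
s=manip.sense(); d=snapshot("scene"); w=snapshot("wrist")
O=np.array([.5013,-.0016,0]);X=np.array([.954,.299,0])
for q in np.arange(0,.8,.1):
    tip=O+[0,0,.0765]+79e-3*(np.cos(2.2-q)*X+np.sin(2.2-q)*np.array([0,0,1]))
    print(q.round(1),proj(d,tip).round(1),proj(w,tip,s).round(1))
e1,r1=ray(d,[[293.5,125.6]]);e2,r2=ray(w,[[410,171]],s)
p=tri([(e1,r1[0]),(e2,r2[0])]); v=p-O-[0,0,.0765]; print("tip",p,"setup",v@X,v@U,v[2], "angle q",2.2-np.arctan2(v[2],v@X))
```

```text
0.0 [[298.4 122.8]] [[409.3 145.8]]
0.1 [[296.7 122.2]] [[411.1 155.6]]
0.2 [[295. 122.]] [[412.3 166.1]]
0.3 [[293.1 122.1]] [[413.  176.9]]
0.4 [[291.1 122.5]] [[413.  187.9]]
0.5 [[289.  123.3]] [[412.5 198.8]]
0.6 [[286.8 124.4]] [[411.4 209.5]]
0.7 [[284.6 125.9]] [[409.8 219.6]]
tip [ 0.47465355 -0.00864366  0.1423124 ] setup -0.027526765328461753 0.0012476320185759741 0.06581239872543353 angle q 0.2330547649020669
```

Lever is at q ≈ 0.24. Next: closed fingers to the -x side of the lever, then push along an arc.

Request:
drive_tool(steps=[[0,0,0,-2.6,0,3.8,0],[0,0,0,-2.6,0,3.8,0],[0,0,0,-2.5,0,3.6,0],[0,0,0,0,0,0,0],[0,0,0,0,4.3,0,0],[0,0,0,0,4.3,0,0],[0,0,0,0,0,0,0],[0,0,0,0,0,0,0]])

```text
time: 11.22
tcp_pos: [0.4272, -0.0259, 0.1522]
eef_rot: [0.699, 0.107, -0.106, -0.699]
ft_force: [1.0, 1.2, 0.5]
finger_gap: 0.0001
```

```bash
cat >> h.py <<'E'
O=np.array([.5013,-.0016,0]);X=np.array([.954,.299,0])
def lv():
    s=manip.sense(); p=np.array(s["tcp_pos"])-O; F=np.array(s["ft_force"])
    x,z=p@X*1e3+11,p[2]*1e3-25-76.5
    r=np.hypot(x,z); print(round(s["time"],2),"tcp x,y,z",(p@X*1e3).round(1),(p@U*1e3).round(1),(p[2]*1e3).round(1),"F x,y,z",(F@X).round(1),(F@U).round(1),F[2].round(1),"corner r",r.round(1),"phi",np.degrees(np.arctan2(z,x)-np.arcsin(min(1,4/r))).round(1),"gap",np.round(s["finger_gap"],4)); return s
E
python3 - <<'E'
from h import *
s=lv(); d=snapshot("scene"); w=snapshot("wrist")
cv2.imwrite("pics/c6.png",np.hstack([cv2.resize(d["frame"][80:200,220:355,::-1],(338,300)),cv2.resize(w["frame"][100:340,80:450,::-1],(460,300))]))
E
```

```text
11.22 tcp x,y,z -78.0 -1.0 152.2 F x,y,z 1.3 0.8 0.5 corner r 84.0 phi 140.2 gap 0.0001
```

View pics/c6.png

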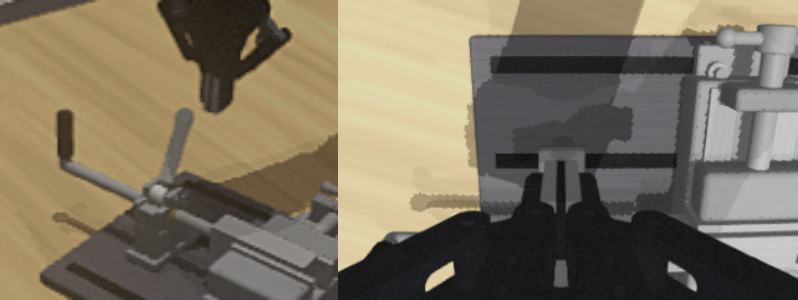

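Closed fingers stand clear on the -x side of the lever, in line with it. Pushing through the loose range.

Request:
drive_tool(steps=[[0,0,0,1.5,0,0.2,0],[0,0,0,1.2,0,0,0],[0,0,0,1.2,-0.4,0,0],[0,0,0,1.2,-0.5,0,0],[0,0,0,1.2,-0.4,0,0],[0,0,0,0.8,0,0,0],[0,0,0,0,0,0,0]])

```text
time: 12.2
tcp_pos: [0.4938, -0.0021, 0.1643]
eef_rot: [0.699, 0.107, -0.107, -0.699]
ft_force: [-0.5, -0.0, 0.3]
finger_gap: -0.0001
```

```bash
python3 -c "from h import *; lv()"
```

```text
12.2 tcp x,y,z -7.3 1.7 164.3 F x,y,z -0.4 0.1 0.3 corner r 62.9 phi 83.0 gap -0.0001
```

Request:
drive_tool(steps=[[0,0,0,0.8,0.05,0,0],[0,0,0,0.8,0.2,0,0],[0,0,0,0.7,0.3,0,0],[0,0,0,0,0,0,0]])

```text
time: 12.7
tcp_pos: [0.5157, 0.0048, 0.1585]
eef_rot: [0.699, 0.107, -0.107, -0.699]
ft_force: [0.2, 0.1, -0.2]
finger_gap: -0.0002
```

```bash
python3 -c "from h import *; lv()"
```

```text
12.7 tcp x,y,z 15.6 1.8 158.5 F x,y,z 0.2 0.1 -0.2 corner r 62.9 phi 61.3 gap -0.0002
```

Request:
drive_tool(steps=[[0,0,0,0.8,0.4,0,0],[0,0,0,0.8,0.5,0,0],[0,0,0,0,0,0,0]])

```text
time: 13.08
tcp_pos: [0.5309, 0.0096, 0.1492]
eef_rot: [0.699, 0.107, -0.107, -0.699]
ft_force: [-0.6, 0.9, -0.6]
finger_gap: -0.0003
```

Run:
```python
from h import *
s=lv(); d=snapshot("scene")
cv2.imwrite("pics/c7.png",cv2.resize(d["frame"][80:200,210:370,::-1],(640,480)))
```

```text
13.07 tcp x,y,z 31.6 1.8 149.2 F x,y,z -0.2 1.1 -0.6 corner r 64.0 phi 44.7 gap -0.0003
```

View pics/c7.png

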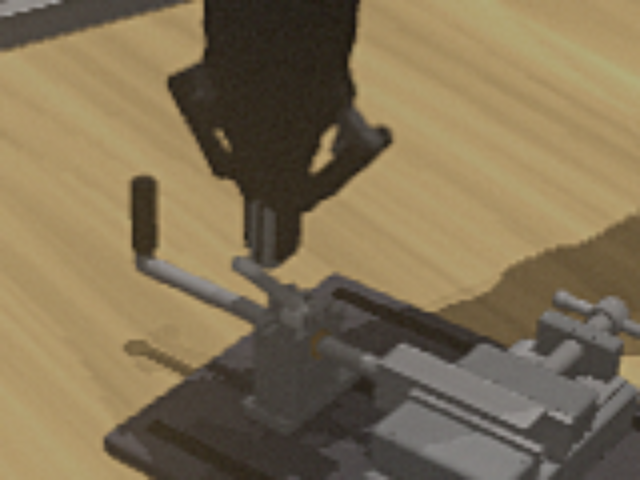

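Lever has swung over towards +x, tip at about scene (270,146), with the fingers above it. Solving the angle.

Run:
```python
from h import *
d=dict(np.load("scene0.npz"))
for ph in range(80,-10,-10):
    a=np.radians(ph); print(ph,proj(d,O+[0,0,.0765]+79e-3*(np.cos(a)*X+np.sin(a)*np.array([0,0,1]))).round(1))
```

```text
80 [[282.2 127.8]]
70 [[278.4 131.8]]
60 [[274.6 136.6]]
50 [[271.2 142.1]]
40 [[268.1 148. ]]
30 [[265.7 154.2]]
20 [[263.8 160.5]]
10 [[262.6 166.5]]
0 [[262.2 172.1]]
```

Request:
drive_tool(steps=[[0,0,0,0.3,0.3,0,0],[0,0,0,0.3,0.3,0,0],[0,0,0,0,0,0,0]])

```text
time: 13.5
tcp_pos: [0.5363, 0.0113, 0.1435]
eef_rot: [-0.699, -0.107, 0.107, 0.699]
ft_force: [-0.8, -0.4, 0.1]
finger_gap: 0.0002
```

```bash
python3 -c "from h import *; lv()"
```

```text
13.5 tcp x,y,z 37.2 1.8 143.5 F x,y,z -0.9 -0.1 0.1 corner r 64.0 phi 37.5 gap 0.0002
```

Request:
drive_tool(steps=[[0,0,0,0.2,0.3,0,0],[0,0,0,0.2,0.3,0,0],[0,0,0,0,0,0,0]])

```text
time: 13.88
tcp_pos: [0.5399, 0.0123, 0.1374]
eef_rot: [0.699, 0.107, -0.107, -0.699]
ft_force: [-0.2, 0.8, -0.7]
finger_gap: 0.0004
```

```bash
python3 -c "from h import *; lv()"
```

```text
13.88 tcp x,y,z 41.0 1.7 137.4 F x,y,z 0.0 0.9 -0.7 corner r 63.2 phi 31.0 gap 0.0004
```

Run:
```python
from h import *
d=snapshot("scene")
cv2.imwrite("pics/c8.png",cv2.resize(d["frame"][110:180,230:323,::-1],(744,560),interpolation=cv2.INTER_CUBIC))
```

```text
(no output)
```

View pics/c8.png

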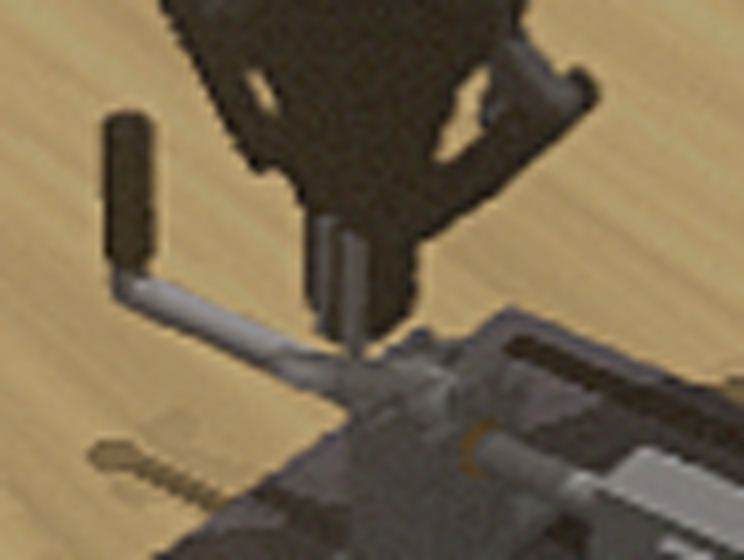

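Lever tip at scene ≈(265.6,154): φ ≈ 30°, following the fingers. Continuing over centre in small steps.

Request:
drive_tool(steps=[[0,0,0,0.25,0.35,0,0],[0,0,0,0.2,0.35,0,0],[0,0,0,0.2,0.4,0,0],[0,0,0,0.2,0.4,0,0],[0,0,0,0,0,0,0]])

```text
time: 14.55
tcp_pos: [0.5479, 0.0149, 0.1222]
eef_rot: [-0.699, -0.107, 0.107, 0.699]
ft_force: [0.7, -0.4, 0.3]
finger_gap: 0.0003
```

```bash
python3 -c "from h import *; lv()"
```

```text
14.55 tcp x,y,z 49.4 1.8 122.2 F x,y,z 0.5 -0.6 0.3 corner r 63.8 phi 15.4 gap 0.0003
```

Request:
drive_tool(steps=[[0,0,0,0.1,0.3,0,0],[0,0,0,0.1,0.3,0,0],[0,0,0,0.1,0.3,0,0],[0,0,0,0,0.2,0,0],[0,0,0,0,0.1,0,0],[0,0,0,0,0,0,0]])

```text
time: 15.3
tcp_pos: [0.5509, 0.0157, 0.1107]
eef_rot: [0.699, 0.107, -0.107, -0.699]
ft_force: [0.3, -0.8, -0.3]
finger_gap: -0.0004
```

```bash
python3 -c "from h import *; lv()"
```

```text
15.3 tcp x,y,z 52.4 1.7 110.7 F x,y,z 0.1 -0.9 -0.3 corner r 64.1 phi 4.7 gap -0.0004
```

Now press gently until the force shows the stop.

Request:
drive_tool(steps=[[0,0,0,0,0.15,0,0],[0,0,0,0,0.15,0,0],[0,0,0,0,0,0,0]])

```text
time: 15.68
tcp_pos: [0.551, 0.0157, 0.1078]
eef_rot: [-0.699, -0.107, 0.107, 0.699]
ft_force: [-1.2, -0.7, 0.2]
finger_gap: -0.0005
```

Request:
drive_tool(steps=[[0,0,0,0,0.1,0,0],[0,0,0,0,0.1,0,0],[0,0,0,0,0,0,0]])

```text
time: 16.05
tcp_pos: [0.5508, 0.0157, 0.1057]
eef_rot: [-0.699, -0.107, 0.107, 0.699]
ft_force: [-0.2, -0.3, -0.2]
finger_gap: -0.0001
```

Run:
```python
from h import *
lv(); d=snapshot("scene")
cv2.imwrite("pics/c9.png",cv2.resize(d["frame"][110:180,230:323,::-1],(744,560),interpolation=cv2.INTER_CUBIC))
```

```text
16.05 tcp x,y,z 52.4 1.7 105.7 F x,y,z -0.3 -0.3 -0.2 corner r 63.5 phi 0.2 gap -0.0001
```

View pics/c9.png

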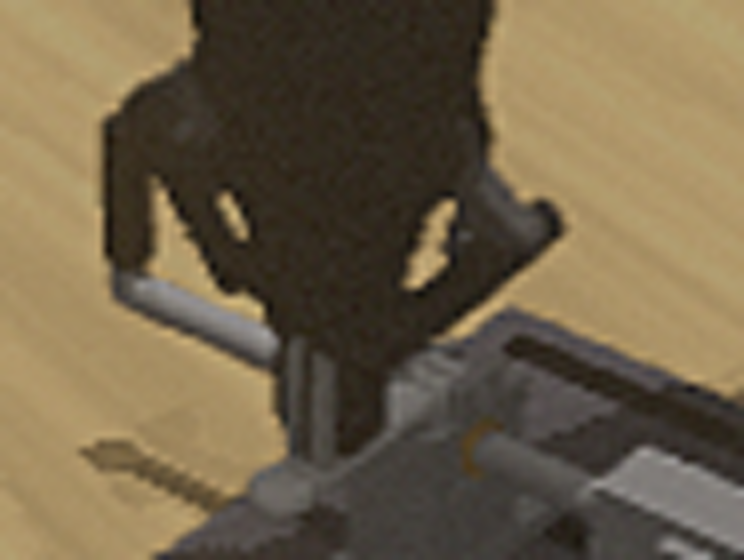

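Lever tip at crop (285,490), scene (265.6,171.3): essentially level. Still no force, so keep pressing a little.

Request:
drive_tool(steps=[[0,0,0,0,0.1,0,0],[0,0,0,0,0.1,0,0],[0,0,0,0,0,0,0]])

```text
time: 16.48
tcp_pos: [0.5508, 0.0157, 0.1055]
eef_rot: [-0.699, -0.107, 0.107, 0.699]
ft_force: [-6.0, -0.3, 16.1]
finger_gap: -0.0001
```

Request:
drive_tool(steps=[[0,0,0,0,0.1,0,0],[0,0,0,0,0.1,0,0],[0,0,0,0,0,0,0]])

```text
time: 16.85
tcp_pos: [0.5509, 0.0156, 0.1052]
eef_rot: [-0.699, -0.107, 0.107, 0.699]
ft_force: [-10.4, -1.3, 30.3]
finger_gap: -0.0001
```

At the hard stop (16 N, then 30 N with no further travel, fingertip at z 80 mm = lever top when home). Lifting off and checking.

Request:
drive_tool(steps=[[0,0,0,0,-0.3,0,0],[0,0,0,0,-2,0,0],[0,0,0,0,-5,0,0],[0,0,0,0,-5,0,0],[0,0,0,-3,-3,0,0],[0,0,0,-4,0,0,0],[0,0,0,0,0,0,0],[0,0,0,0,0,0,0]])

```text
time: 17.85
tcp_pos: [0.4846, -0.0049, 0.2549]
eef_rot: [-0.699, -0.107, 0.107, 0.699]
ft_force: [0.7, -0.7, -0.2]
finger_gap: 0.0003
```

Run:
```python
from h import *
s=lv(); d=snapshot("scene"); w=snapshot("wrist"); t=snapshot("top")
up=lambda f,z:cv2.resize(f[...,::-1],z,interpolation=cv2.INTER_CUBIC)
cv2.imwrite("pics/c10.png",np.vstack([np.hstack([up(d["frame"][110:195,225:340],(400,296)),up(t["frame"][210:290,200:345],(400,296))]),up(w["frame"][100:245,140:500],(800,300))]))
tip=O+[0,0,.0765]+.079*X; print(proj(d,tip),proj(w,tip,s), "sleeve",proj(d,O+np.array([0,0,.116])-U*(.1125)))
print("bar end shift pred from w1, px:",proj(w,[[.4719,.0535,.075],[.4941,.0609,.075]],s))
# bar drift: compare bar far-end region in top vs start by phase correlation
t0=dict(np.load("top0.npz"))["frame"]
g=lambda f:cv2.cvtColor(f,cv2.COLOR_RGB2GRAY)[245:275,212:258].astype(np.float32)
print(cv2.phaseCorrelate(g(t0),g(t["frame"])))
```

```text
17.85 tcp x,y,z -16.9 1.8 254.9 F x,y,z 0.4 -0.8 -0.2 corner r 153.5 phi 90.7 gap 0.0003
[[262.19799317 172.09810739]] [[256.15130836 261.6347917 ]] sleeve [[245.70000605 124.15178744]]
bar end shift pred from w1, px: [[315.04760742 182.6005534 ]
 [314.31611885 204.05299189]]
((-0.04230447621713296, -0.002797021101796915), 0.9959988150331709)
```

View pics/c10.png

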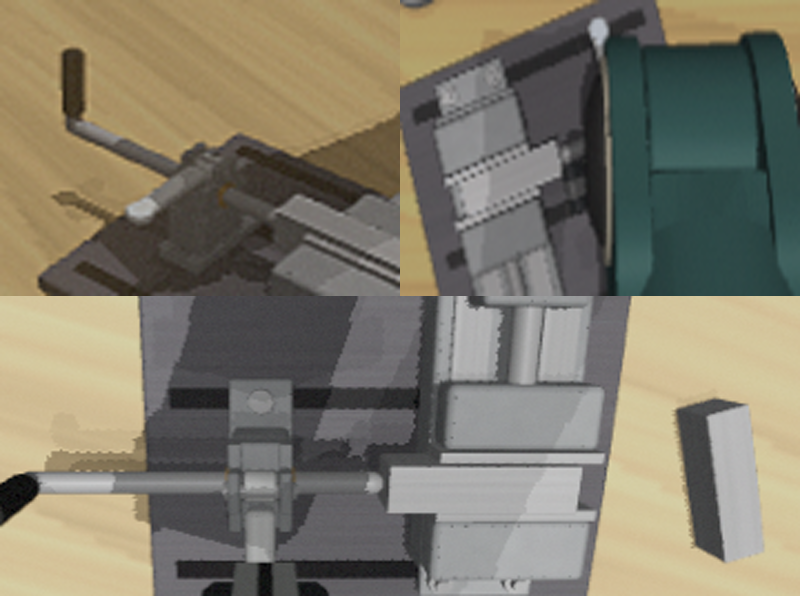

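Last view: lever lies level along +x, fingers clear, bar end at its original place (predicted column 314.7, seen 314.6). The nose appears against the bar's end face. Checking the nose gap numerically.

Run:
```python
from h import *
s=manip.sense(); F=np.mean([snapshot("wrist")["frame"].astype(float) for _ in range(4)],0).mean(2); w=snapshot("wrist")
for r in range(184,202,2): print(r,F[r,302:320].round().astype(int))
for z in (.075,.06,.045):
    print(z,proj(w,np.r_[[.483,.0572],z],s).round(1), "1mm back",proj(w,np.r_[[.483,.0572],z]-U*.001,s).round(1))
```

```text
184 [ 61  62  60  63  56  52  53  53  58  64  66  67  68 107 174 181 180 180]
186 [ 88  89  89  94 116 124 122 112  90  70  67  69  67  92 170 176 177 176]
188 [100 100  99  99 142 152 151 148 143 130  85  67  68 138 174 175 175 175]
190 [112 112 112 130 169 175 170 164 158 148  98  69  66 147 172 176 176 175]
192 [108 108 111 161 173 172 169 162 159 145  94  67  63 121 166 172 173 172]
194 [100 100  99 102 145 153 152 148 135  90  67  66  63 157 175 176 176 176]
196 [ 93  92  96  97  99  98  98  92  72  66  68  64  64 158 173 174 173 175]
198 [ 98  96  96  98  97  98  96  98  87  70  67  67  72 160 172 172 172 172]
200 [100  99  98 100 100  99  99  98  99  88  70  65  91 164 173 173 173 173]
0.075 [[314.7 193.6]] 1mm back [[313.8 193.6]]
0.06 [[312.3 189.8]] 1mm back [[311.4 189.8]]
0.045 [[310.  186.4]] 1mm back [[309.2 186.4]]
```

```bash
python3 -c "
from bench import manip
print(manip.hand_in())"
```

```text
the job is handed in; nothing more can be done
None
```

I slid the stop rod up by its sleeve until the nose met the bar, then swung the cam lever over centre to its stop. After that I lifted clear and handed the job in at about 18 s; no verdict was reported.

**Nose on the bar:** The rod stalled at the bar while the axial force rose from 1.7 to 3.9 N, well under the 12 N that would slip the bar. Its travel of 20.5 mm matched the 20.3 mm gap I measured by camera. At the end, the wrist image put the nose edge at column 312 and the bar's end face at 312.3. That is roughly a 0.3 mm gap or less, with camera calibration good to about 2 mm.

**Bar position:** The bar's end was still where it was at the start, to about 0.1 pixel (1 pixel is about 1.1 mm) in the wrist view and 0.04 pixel in the top view.

**Lever home:** It met a hard stop with the fingertip at 80 mm, the height of the lever's top when level. I pressed there to about 32 N in all, under the 40 N limit but more than I had intended. In the last view it lay level along +x with the fingers clear.

**Unexplained or not checked:**
- The expected 10 to 17 N cam bite never showed. The force read near zero at every pause in the swing, although images showed the lever following the fingers.
- I did not test how firmly the rod is clamped.
- I did not measure the spanner, blank or tin; the arm stayed away from them.

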